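# Sort salvaged parts into the stock bins at a repair stall

## Task

Sort the five salvaged parts off the black mat into the stock bins: both capacitors into the blue bin, both transformers into the red one and the motor into the grey one, where their kind is already kept. Lower each one right down before you let it go, so that it stands flat on the bin's own floor, the same way up as it is now, and don't drop or knock over any of them. Leave the multimeter and the screwdriver where they are.

Things in the scene. Friction and masses are not known exactly. Their poses are not given: they have to be found in the camera images.
- capacitor_white: motor capacitor standing, terminals up, on the mat (mat top 3 mm above the bench): white plastic cylinder 40 mm in diameter, 54 mm high, broad blue band; two brass spade terminals rise 9 mm more from its top, within 12 mm of the axis. Origin: centre of its underside; z up along its axis. 60 to 130 g
- capacitor_silver: motor capacitor standing, terminals up, on the mat: bare aluminium cylinder 34 mm in diameter, 50 mm high, black collar and black top; two brass spade terminals rise 9 mm more from its top. Origin: centre of its underside; z up along its axis. 45 to 100 g
- transformer_yellow: larger transformer on its feet on the mat: dark steel core 48 mm long (its x), 20 thick (y), 40 high; yellow-taped coil round its middle, 26 long (x), 36 wide (y). A strap 3 mm thick under it forms a foot 8 mm out beyond each end (64 over all). Easily gripped by the bare core ends, 48 mm apart along x, above the feet. Origin: centre of underside; z up. 160 to 330 g
- transformer_green: smaller transformer on its feet on the mat: dark steel core 41 mm long (its x), 18 thick (y), 34 high; green-taped coil round its middle, 22 long (x), 32 wide (y). A strap 3 mm thick under it forms a foot 8 mm out beyond each end (57 over all). Easily gripped by the bare core ends, 41 mm apart along x, above the feet. Origin: centre of underside; z up. 100 to 215 g
- motor: small flat-sided electric motor lying on one of its two flats on the mat: grey steel can 42 mm long (its x), 32 wide over the rounded sides (y), 25 high; thin steel shaft sticking out 10 mm at +x, black end cap (3 mm) with copper tags at -x. Origin: under the middle of the can, at the underside; z up. 90 to 185 g
- bin_capacitors: blue parts bin, 130 (its x) by 190 mm (y) outside, fixed; low front lip at its -x, to the robot (yaw within 0.1 rad). Origin: centre of underside. Floor and walls 4 mm, inside 122 by 182 mm; back and sides 50 mm high, lip 28. Old stock, immovable, at its +y end: a white and a silver capacitor, top 67 mm over the origin. Free floor: y = -91 to +43 mm
- bin_transformers: red parts bin, 130 (its x) by 190 mm (y) outside, fixed; low front lip at its -x, to the robot (yaw within 0.1 rad). Origin: centre of underside. Floor and walls 4 mm, inside 122 by 182 mm; back and sides 50 mm high, lip 28. Old stock, immovable, at its +y end: a yellow-taped transformer, top 44 mm over the origin. Free floor: y = -91 to +47 mm
- bin_motors: grey parts bin, 130 (its x) by 190 mm (y) outside, fixed; low front lip at its -x, to the robot (yaw within 0.1 rad). Origin: centre of underside. Floor and walls 4 mm, inside 122 by 182 mm; back and sides 50 mm high, lip 28. Old stock, immovable, at its +y end: two motors side by side, top 29 mm over the origin. Free floor: y = -91 to +17 mm
- multimeter: yellow multimeter with a black face, 140 mm (its x) by 70 by 43 mm high with its dial, lying loose on the bench beside the mat. Origin: centre of its underside. Not to be moved
- screwdriver: screwdriver with a red handle, 200 mm long, lying loose on the bench on the other side of the mat. Its x runs along it to the blade. Not to be moved
Things that resemble listed ones, but are neither listed nor needed, are in the scene too. What is shaped like the motor but pink or purple is not meant. Leave any brown look-alike of the transformer_yellow alone.

How it is judged:
At the end, for the whole second after the job is handed in: Each part is inside the bin of its kind (its centre within 58 mm of the bin's centre along the bin's x and 88 mm along its y), its underside within 6 mm of the bin's floor, upright as at the start to within 0.15 rad, released and at rest (x of capacitor_white in the frame of bin_capacitors between -0.058 and 0.058 m and y of capacitor_white in the frame of bin_capacitors between -0.088 and 0.088 m and z of capacitor_white in the frame of bin_capacitors between -0.002 and 0.01 m and angle between each of capacitor_white, capacitor_silver, transformer_yellow, transformer_green, motor's own z axis and vertical below 0.15 rad and linear speed of each of capacitor_white, capacitor_silver, transformer_yellow, transformer_green, motor below 0.02 m/s and angular speed of each of capacitor_white, capacitor_silver, transformer_yellow, transformer_green, motor below 0.3 rad/s and x of capacitor_silver in the frame of bin_capacitors between -0.058 and 0.058 m and y of capacitor_silver in the frame of bin_capacitors between -0.088 and 0.088 m and z of capacitor_silver in the frame of bin_capacitors between -0.002 and 0.01 m and x of transformer_yellow in the frame of bin_transformers between -0.058 and 0.058 m and y of transformer_yellow in the frame of bin_transformers between -0.088 and 0.088 m and z of transformer_yellow in the frame of bin_transformers between -0.002 and 0.01 m and x of transformer_green in the frame of bin_transformers between -0.058 and 0.058 m and y of transformer_green in the frame of bin_transformers between -0.088 and 0.088 m and z of transformer_green in the frame of bin_transformers between -0.002 and 0.01 m and x of motor in the frame of bin_motors between -0.058 and 0.058 m and y of motor in the frame of bin_motors between -0.088 and 0.088 m and z of motor in the frame of bin_motors between -0.002 and 0.01 m); the robot touches nothing.
It fails at once if a part is knocked over (angle between any of capacitor_white, capacitor_silver, transformer_yellow, transformer_green, motor's own z axis and vertical above 1 rad).
It fails at once if a part is dropped or thrown (falls free from more than about 25 mm: faster than 0.7 m/s with no finger on it) ((linear speed of capacitor_white above 0.7 m/s and contact force between the fingers and capacitor_white below 0.05 N) or (linear speed of capacitor_silver above 0.7 m/s and contact force between the fingers and capacitor_silver below 0.05 N) or (linear speed of transformer_yellow above 0.7 m/s and contact force between the fingers and transformer_yellow below 0.05 N) or (linear speed of transformer_green above 0.7 m/s and contact force between the fingers and transformer_green below 0.05 N) or (linear speed of motor above 0.7 m/s and contact force between the fingers and motor below 0.05 N)).
It fails at once if the multimeter or the screwdriver is moved by more than 30 mm (distance of any of multimeter, screwdriver from where it was at the start of the episode above 0.03 m).
It also fails if it takes over 102 s, if anything falls off the work surface, if the arm or the gripper's body presses on something with over 40 N, if the wrist force passes 120 N, or if a joint passes its speed limit or range.

## Robot

A 7-joint arm with a two-finger parallel gripper is mounted at the origin on the work surface. World frame = base frame: x ahead of the robot, y to its left, z up, the work surface at z = 0. Lengths are in m, angles in rad, forces in N, time in s.
With the tool pointing down it reaches from about 0.425 to 0.975 m from the base axis. Payload 16.7 kg.
Tool frame: the origin (TCP) lies midway between the tips of the shut fingers; the grasp point (between the pads) lies 19 mm behind it; z points along the fingers, y is the line along which they close (so a half turn about z gives the same grasp; the last joint's range is limited). The gripper opens to 85 mm and grips with 20 to 120 N. Pads are 22 mm wide; open, the fingers measure 114 mm over their backs; the gripper's body (76 mm by 85 mm) begins 54 mm behind the grasp point. The pads swing forward as they close: fully open they stand 13 mm farther back than shut.
Start: joints at [-1.302, 0.426, 0.074, 1.606, -0.034, 1.111, -0.067], TCP at [0.274, 0.617, 0.204] pointing down, gripper open.
Joint ranges: [-2.85, 2.85], [-0.5, 2.14], [-1.23, 1.37], [0.21, 2.46], [-1.02, 4.16], [0.16, 2.05], [-2.73, 2.73]. Speed limits (rad/s): [1.89, 1.89, 2.39, 2.39, 3.01, 3.01, 3.01].

## Interface

Orientations are given as a 3x3 rotation matrix whose columns are the frame's x, y, z axes.
In Python, from plant import bot, eoat, readout, viewer, order gives the robot as it stands. Calls block until the motion is done:
- bot.reach(position, orientation): joint-space move of the TCP to a pose.
- bot.move_straight(position, speed=0.15, rot=None): straight line of the TCP; rot=None keeps the orientation; speed is the mean speed in m/s.
- bot.goto_joints(angles): joint-space move.
- eoat.set_gripper(opening, grip_force=None): finger opening in m; grip_force is the grip in N (None keeps the last); returns when the fingers have stopped.
- bot.hold(seconds).
- bot.ik(position, orientation): joint angles nearest the present ones, or None.
- readout.observe(): the state.
- viewer.snapshot(name): name is "scene" or "top"; returns a dict with "image" (420x560x3 uint8, red, green, blue), "mtx" (3x3 intrinsics, pixels), "rvec" (rotation vector, rad) and "tvec" (3), from world to camera coordinates, as OpenCV has them. Camera axes: x right, y down, z forward; pixel columns grow to the right and rows downward; lengths in m; the calibration is good to about 2 mm. A picture is of the moment at which its call begins. There is no depth.
A pose or a line that the arm cannot do raises bot.MotionError and nothing moves.
- order.job_done(): hands the job in; it is judged then, once.
Trained networks look in a picture, given as the dict that the camera call returned (one of the last four; its "shot" number tells which), for a name from the list of things; names that differ only in an ending like _2 or _b are one class to them, and where a whole thing is asked for, a point or a joint stands for the part that bears it (a point fixed in the world has none). Each returns a list of dicts, best first, with "conf" (0 to 1); they miss things now and then, are a little off and sometimes report something else, mostly with a low value. They report only what shows in the picture. A call takes as long as a camera call. They do not tell look-alikes from the thing itself.
- viewer.recognise(picture, query): "position" ([x, y, z] in m, in world coordinates, good to about 4 mm: the middle of the surface that is visible of it).
- viewer.silhouettes(picture, query): "mask" (420x560 bool, what is visible of it).
- viewer.spot_point(picture, query): "position" ([x, y, z] in m, in world coordinates, good to about 4 mm: a listed point, or the origin of a listed thing).
The state is a dict: "time_s": time; "joint_pos": joint angles; "qvel": joint speeds; "tau": joint torques, N m; "tool_pos": TCP position; "eef_rot": TCP orientation; "wrist_force": force on the tool from outside, world axes, zero at the start; "ft_torque": the same for the moment, N m; "gripper_width": finger opening in m; "gripper_force": force on a finger pad.
Only numpy, scipy, OpenCV 4.12 (cv2) and the standard library are available. Lean on these libraries where they do the work, as an engineer would, in place of code of your own. Each camera call takes 0.05 s, during which the arm holds its last target. There are 200 camera calls.

## Working session

There is one attempt and no reset: what is moved stays moved. The work goes in short steps, each a Python script; the robot and the scene stay as the last script left them, time stands still between calls to the robot, and variables do not carry over. Pictures are saved under pics/ and viewed, at most 14 in all, crops included, and the job is handed in when it is done.

```bash
mkdir -p pics; ls; python3 - <<'E'
from plant import bot, eoat, readout, viewer, order
import cv2,numpy as np
names="capacitor_white capacitor_silver transformer_yellow transformer_green motor bin_capacitors bin_transformers bin_motors multimeter screwdriver".split()
for v in("scene","top"):
    p=viewer.snapshot(v); cv2.imwrite(f"pics/{v}0.png",cv2.resize(p["image"][:,:,::-1],(784,588)))
    R=cv2.Rodrigues(p["rvec"])[0]; print(v,"campos",(-R.T@p["tvec"]).round(3))
    for n in names:
        for f in("recognise","spot_point"):
            print(n,f,[(d["position"].round(3).tolist() if hasattr(d["position"],"round") else np.round(d["position"],3).tolist(),round(d["conf"],2),cv2.projectPoints(np.array(d["position"],float).reshape(1,3),p["rvec"],p["tvec"],p["mtx"],None)[0].ravel().round().astype(int).tolist()) for d in getattr(viewer,f)(p,n)])
s=readout.observe();print(s["time_s"],s["tool_pos"],s["eef_rot"])
E
```

```text
pics
scene campos [ 1.082 -0.355  1.006]
capacitor_white recognise [([0.438, -0.125, 0.051], 0.93, [230, 224]), ([0.465, -0.401, 0.03], 0.71, [120, 289])]
capacitor_white spot_point [([0.426, -0.118, 0.004], 0.66, [232, 230])]
capacitor_silver recognise [([0.473, 0.238, 0.046], 0.49, [367, 179])]
capacitor_silver spot_point [([0.466, 0.243, 0.006], 0.66, [365, 186])]
transformer_yellow recognise [([0.436, 0.105, 0.039], 0.81, [314, 190]), ([0.302, 0.173, 0.036], 0.77, [310, 147]), ([0.46, 0.01, 0.034], 0.17, [285, 213])]
transformer_yellow spot_point [([0.426, 0.108, 0.005], 0.79, [312, 195]), ([0.293, 0.178, 0.004], 0.79, [309, 153]), ([0.628, 0.01, 0.003], 0.74, [321, 273])]
transformer_green recognise [([0.637, 0.243, 0.011], 0.55, [406, 233]), ([0.456, 0.011, 0.032], 0.51, [285, 212])]
transformer_green spot_point [([0.45, 0.013, 0.006], 0.81, [284, 216])]
motor recognise [([0.296, -0.215, 0.026], 0.82, [173, 203]), ([0.321, -0.327, 0.022], 0.69, [132, 229]), ([0.474, -0.235, 0.034], 0.6, [193, 259])]
motor spot_point [([0.468, -0.233, 0.006], 0.8, [195, 263]), ([0.285, -0.212, -
[... 1987 characters left out ...]
639, 0.238, 0.005], 0.82, [186, 143])]
bin_transformers spot_point [([0.633, 0.236, 0.004], 0.91, [187, 146])]
bin_motors recognise [([0.621, -0.23, 0.007], 0.69, [379, 154])]
bin_motors spot_point [([0.617, -0.223, -0.0], 0.56, [376, 156])]
multimeter recognise [([0.453, -0.394, 0.029], 0.96, [454, 223])]
multimeter spot_point [([0.456, -0.402, -0.001], 0.71, [452, 224])]
screwdriver recognise [([0.377, 0.41, 0.028], 0.72, [101, 248])]
screwdriver spot_point [([0.416, 0.402, 0.002], 0.87, [111, 232])]
2.1 [0.27390127 0.61690086 0.20400062] [[-9.13959081e-01  4.05806355e-01 -1.38844874e-05]
 [ 4.05806355e-01  9.13959081e-01 -3.23979230e-05]
 [-4.57429685e-07 -3.52447891e-05 -9.99999999e-01]]
```

View pics/scene0.png

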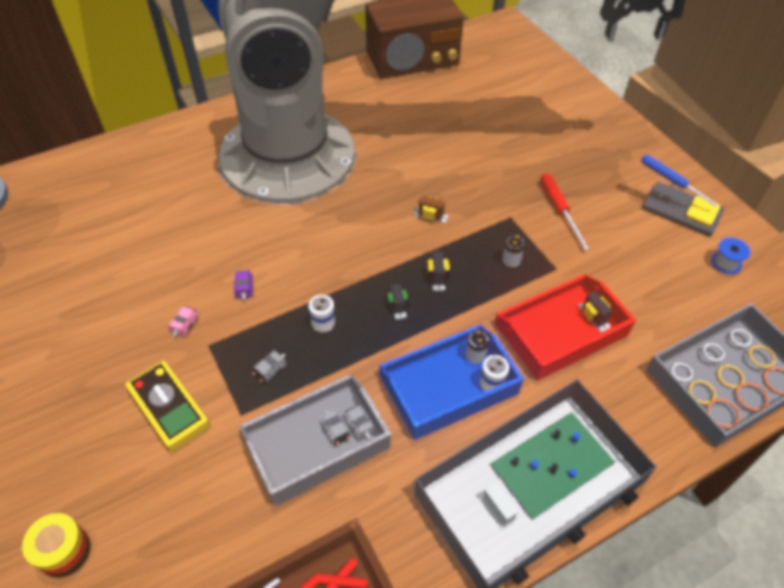

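View pics/top0.png

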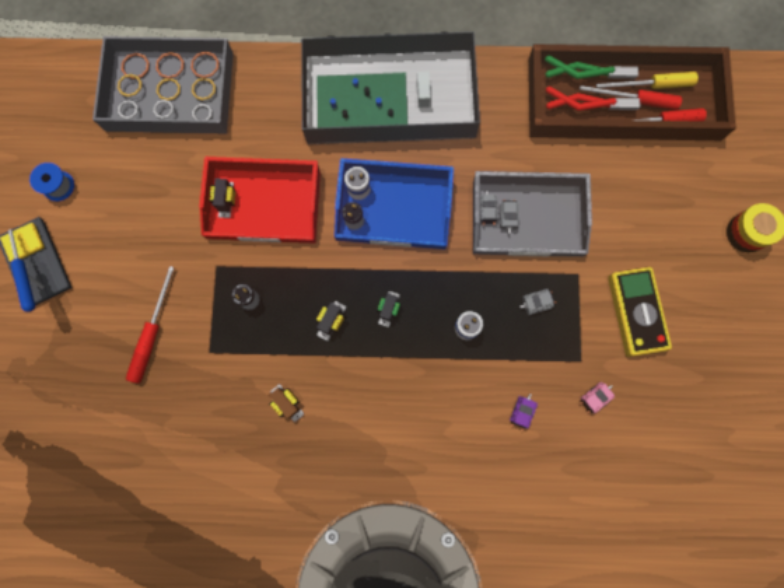

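```bash
cat > fit.py <<'E'
import numpy as np, cv2
from scipy.optimize import minimize
def box(x0,x1,y0,y1,z0,z1): return np.array([[x,y,z] for x in(x0,x1) for y in(y0,y1) for z in(z0,z1)],float)/1000
def cyl(r,z0,z1): return np.array([[r*np.cos(a),r*np.sin(a),z] for a in np.linspace(0,6.283,25) for z in(z0,z1)])/1000
def trafo(L,T,H,cl,cw): return [box(-L/2,L/2,-T/2,T/2,0,H),box(-cl/2,cl/2,-cw/2,cw/2,5,H-5),box(-L/2-8,L/2+8,-T/2,T/2,0,3)]
BIN=[box(-65,65,-95,95,0,4),box(-65,-61,-95,95,0,28),box(61,65,-95,95,0,50),box(-65,65,-95,-91,0,50),box(-65,65,91,95,0,50)]
can=[box(-21,21,-11,11,0,25),box(-24,21,-16,16,7,18)]
M=dict(capacitor_white=[cyl(20,0,54),box(-12,12,-5,5,54,63)],capacitor_silver=[cyl(17,0,50),box(-11,11,-4,4,50,59)],
 transformer_yellow=trafo(48,20,40,26,36),transformer_green=trafo(41,18,34,22,32),motor=can+[box(21,31,-1,1,11,14)],
 bin_capacitors=BIN,bin_transformers=BIN,bin_motors=BIN)
S=4
def render(parts,q,p):
    c,s=np.cos(q[3]),np.sin(q[3]); R=np.array([[c,-s,0],[s,c,0],[0,0,1]]); im=np.zeros((420*S,560*S),np.uint8)
    for P in parts:
        uv=cv2.projectPoints(P@R.T+q[:3],p["rvec"],p["tvec"],p["mtx"],None)[0].reshape(-1,2)
        h=cv2.convexHull(((uv+.5)*S).astype(np.float32))
        cv2.fillPoly(im,[np.round(h*16).astype(np.int32)],255,shift=4)
    return cv2.resize(im,(560,420),interpolation=cv2.INTER_AREA)/255.
def fit(name,views,x0,yaws,fz=None):
    # views: list of (picture, mask); returns best (cost, x,y,z,yaw)
    tot=sum(m.sum() for _,m in views)
    def cost(q):
        q=np.array([q[0],q[1],q[2] if fz is None else fz,q[3]])
        return sum(np.abs(render(M[name],q,p)-m).sum() for p,m in views)/tot
    res=[]
    for y in yaws:
        st=np.array([*x0,y]); sim=np.vstack([st]+[st+d for d in np.diag([.006,.006,.005,.15])])
        r=minimize(cost,st,method="Nelder-Mead",options=dict(initial_simplex=sim,xatol=2e-4,fatol=1e-4,maxiter=160)); res.append((r.fun,*r.x))
    return sorted(res)
E
cat > run1.py <<'E'
from plant import bot, eoat, readout, viewer, order
import json
from fit import *
G=dict(capacitor_white=([.424,-.122,.003],[0]),capacitor_silver=([.465,.246,.003],[0]),transformer_yellow=([.428,.109,.003],[-.5,-.2]),
 transformer_green=([.453,.011,.003],[-.3,0]),motor=([.468,-.233,.003],[1.7,-1.7,1.3,-1.3]),
 bin_capacitors=([.63,.009,0],[0]),bin_transformers=([.633,.238,0],[0]),bin_motors=([.618,-.223,0],[0]))
pics=[viewer.snapshot(v) for v in("scene","top")]; out={}
for n,(x,ys) in G.items():
    vs=[]
    for k,p in enumerate(pics):
        uv=cv2.projectPoints(np.array([x])+[[0,0,.015]],p["rvec"],p["tvec"],p["mtx"],None)[0].ravel()
        c=[]
        for d in viewer.silhouettes(p,n):
            m=d["mask"]; v,u=np.nonzero(m)
            if len(u): c.append((np.hypot(u.mean()-uv[0],v.mean()-uv[1]),m))
        c.sort(key=lambda t:t[0])
        if c and c[0][0]<14: vs.append((p,c[0][1]))
        else: print(n,"no mask in view",k,[t[0] for t in c])
    if vs:
        r=fit(n,vs,x,ys); out[n]=r[0][1:]
        print(n,len(vs),[int(m.sum()) for _,m in vs],[np.round(t,3).tolist() for t in r])
        for v in vs: print("   single",np.round(fit(n,[v],x,[r[0][4]],fz=x[2])[0],3).tolist())
json.dump(out,open("poses.json","w"))
ims=[]
for p in pics:
    im=p["image"][:,:,::-1].copy()
    for n,q in out.items():
        c=cv2.findContours((render(M[n],np.array(q),p)>.5).astype(np.uint8),0,1)[0]; cv2.drawContours(im,c,-1,(255,0,255),1)
    ims.append(im)
cv2.imwrite("pics/ov_top.png",cv2.resize(ims[1][100:270,130:430],(800,453),interpolation=cv2.INTER_CUBIC)); cv2.imwrite("pics/ov_scene.png",cv2.resize(ims[0][150:360,140:470],(800,509),interpolation=cv2.INTER_CUBIC))
print(readout.observe()["time_s"])
E
time python3 run1.py
```

```text
capacitor_white no mask in view 0 [np.float64(126.12016480258892)]
capacitor_white 1 [300] [[0.065, 0.426, -0.119, -0.0, 0.088]]
   single [0.069, 0.426, -0.119, 0.004, 0.16]
capacitor_silver 2 [251, 258] [[0.124, 0.464, 0.247, 0.009, -0.049]]
   single [0.131, 0.46, 0.249, 0.006, -0.037]
   single [0.079, 0.466, 0.249, 0.002, 0.074]
transformer_yellow 2 [340, 342] [[0.12, 0.431, 0.106, 0.007, -0.466], [0.124, 0.431, 0.106, 0.008, -0.463]]
   single [0.079, 0.428, 0.107, 0.006, -0.425]
   single [0.123, 0.433, 0.107, 0.006, -0.454]
transformer_green 2 [258, 251] [[0.134, 0.453, 0.011, 0.006, -0.325], [0.139, 0.453, 0.011, 0.006, -0.33]]
   single [0.091, 0.45, 0.011, 0.008, -0.285]
   single [0.127, 0.454, 0.012, 0.006, -0.328]
motor 2 [280, 267] [[0.173, 0.47, -0.237, 0.006, 1.912], [0.175, 0.47, -0.236, 0.007, 1.872], [0.179, 0.47, -0.238, 0.007, -1.191], [0.194, 0.469, -0.238, 0.007, -1.274]]
   single [0.164, 0.466, -0.237, 0.009, 1.854]
   single [0.167, 0.471, -0.237, 0.007, 1.887]
bin_capacitors 2 [5105, 4783] [[0.032, 0.631, 0.006, 0.006, -0.051]]
   single [0.028, 0.628, 0.008, 0.006, -0.053]
   single [0.024, 0.633, 0.008, 0.002, -0.05]
bin_transformers 2 [4422, 4993] [[0.034, 0.632, 0.233, 0.006, -0.012]]
   single [0.031, 0.629, 0.235, 0.006, -0.018]
   single [0.026, 0.635, 0.235, 0.004, -0.012]
bin_motors 2 [5689, 5013] [[0.03, 0.618, -0.223, 0.004, -0.002]]
   single [0.029, 0.615, -0.224, 0.006, 0.002]
   single [0.017, 0.619, -0.224, 0.004, -0.002]
3.0
real	0m10.451s
user	0m11.030s
sys	0m2.244s
```

View pics/ov_top.png

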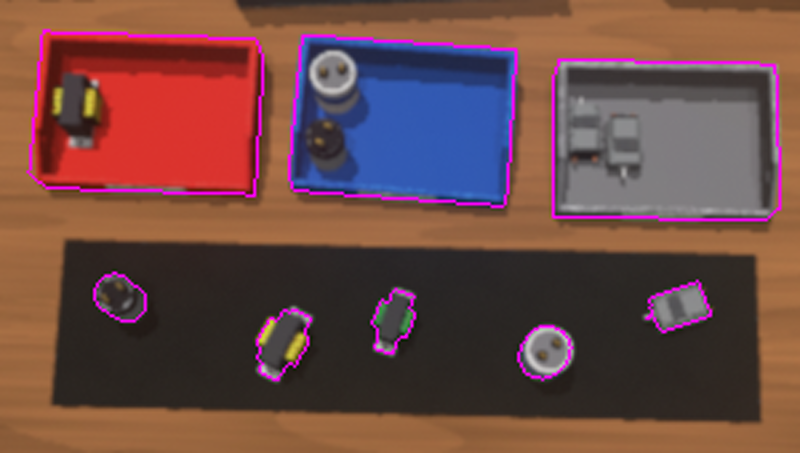

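```bash
cat > pp.py <<'E'
from plant import bot, eoat, readout, viewer, order
import numpy as np
BINS=dict(cap=(.631,.008,-.051),tra=(.632,.235,-.015),mot=(.617,-.224,0.))
def ori(a):  # tool down, closing axis (tool y) at angle a in the plane, |a|<=pi/2
    y=np.array([np.cos(a),np.sin(a),0]); z=np.array([0,0,-1.]); return np.array([np.cross(y,z),y,z]).T
def best(pos,a):
    c=[(b,bot.ik(pos,ori(b))) for b in (a,a+np.pi,a-np.pi)]
    return min((x for x in c if x[1] is not None),key=lambda x:abs(np.array(x[1])-readout.observe()["joint_pos"]).max())[0]
def inbin(b,x,y):
    X,Y,t=BINS[b]; return X+np.cos(t)*x-np.sin(t)*y, Y+np.sin(t)*x+np.cos(t)*y
def st(l):
    s=readout.observe(); print(l,"t",round(s["time_s"],1),"pos",s["tool_pos"].round(4),"w",round(s["gripper_width"],4),"gf",round(float(np.max(s["gripper_force"])),1),"F",np.round(s["wrist_force"],1)); return s
def pick(x,y,a,zg,pre,force,hi=.17):
    a=best([x,y,hi],a); eoat.set_gripper(pre,force)
    bot.reach([x,y,hi],ori(a)); bot.move_straight([x,y,zg],speed=.12); st("down")
    eoat.set_gripper(0,force); st("grip")
    bot.move_straight([x,y,hi],speed=.15); return st("lift"),a
def place(x,y,a,zp,rel,hi=.17):
    bot.reach([x,y,hi],ori(a)); bot.move_straight([x,y,zp+.012],speed=.15); bot.move_straight([x,y,zp],speed=.03); st("low")
    eoat.set_gripper(rel); st("open"); bot.move_straight([x,y,hi],speed=.18)
E
python3 - <<'E'
from pp import *
s,a=pick(.453,.0115,-.32,.014,.060,50)
E
```

```text
down t 7.1 pos [0.4534 0.0116 0.0145] w 0.0598 gf 0.0 F [-0.6  0.2 -1.2]
grip t 7.7 pos [0.453  0.0115 0.014 ] w 0.0001 gf 0.0 F [-0.7  0.7 -0.8]
lift t 8.9 pos [0.4525 0.0114 0.1694] w -0.0002 gf 0.0 F [-0.3  0.2  0.2]
```

```bash
python3 - <<'E'
from pp import *
import cv2
a=viewer.snapshot("scene")["image"]
print(readout.observe()["eef_rot"].round(2).tolist())
cv2.imwrite("pics/miss.png",cv2.resize(a[100:310,140:440,::-1],(800,560),interpolation=cv2.INTER_CUBIC))
E
```

```text
[[0.31, 0.95, -0.0], [0.95, -0.31, -0.0], [-0.0, -0.0, -1.0]]
```

View pics/miss.png

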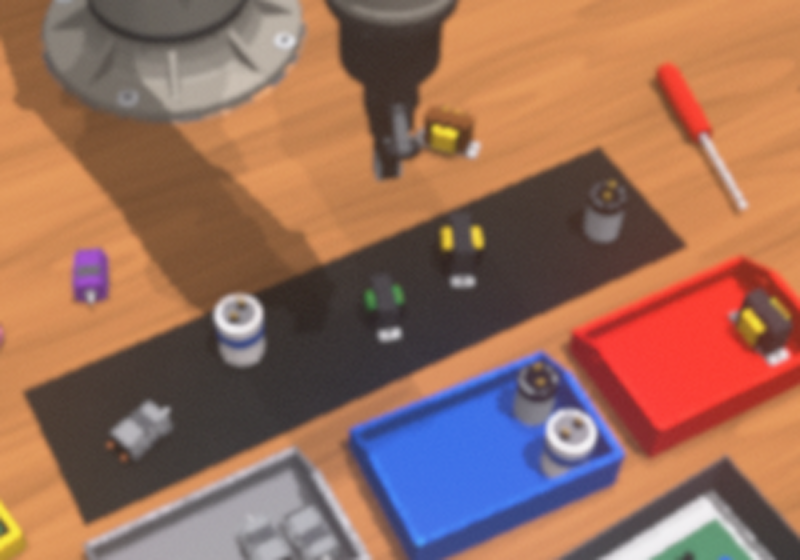

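```bash
python3 - <<'E'
from pp import *
import cv2
t=readout.observe()["tool_pos"]; print(t)
ims=[]
for v in("scene","top"):
    p=viewer.snapshot(v); im=p["image"][:,:,::-1].copy()
    uv=cv2.projectPoints(t.reshape(1,3),p["rvec"],p["tvec"],p["mtx"],None)[0].ravel(); print(v,uv)
    u,w=np.round(uv).astype(int); im[w,u]=(255,0,255)
    ims.append(cv2.resize(im[w-50:w+80,u-60:u+60],(480,520),interpolation=cv2.INTER_NEAREST))
cv2.imwrite("pics/tcp.png",cv2.resize(np.hstack(ims),(800,433)))
E
```

```text
[0.45248487 0.01132918 0.16927034]
scene [285.16076291 173.38679283]
top [275.37118706 207.36415933]
```

View pics/tcp.png

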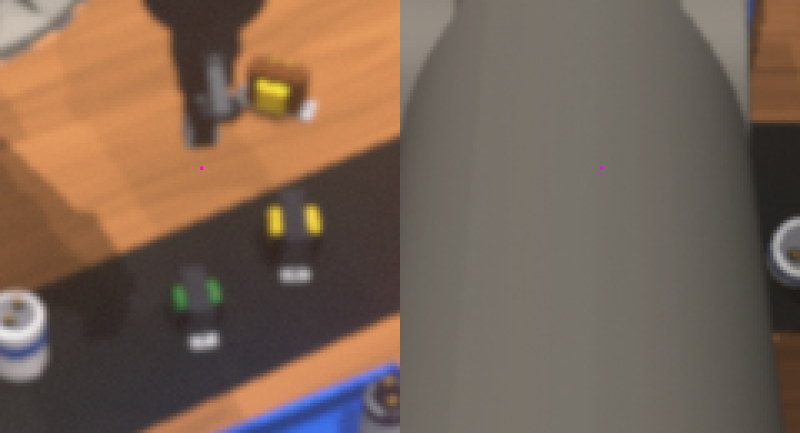

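```bash
python3 - <<'E'
from pp import *
import cv2
R=ori(best([.44,-.055,.1],-.32))
bot.reach([.44,-.055,.06],R)
z=.045; bot.move_straight([.44,-.055,z],speed=.12); f0=readout.observe()["wrist_force"][2]
while z>-.03:
    bot.move_straight([.44,-.055,z],speed=.05); s=readout.observe(); f=s["wrist_force"][2]-f0
    if abs(f)>4: break
    z-=.0025
st("touch"); print(z,f)
bot.move_straight([.44,-.055,z+.003],speed=.05)
t=readout.observe()["tool_pos"];p=viewer.snapshot("scene"); im=p["image"][:,:,::-1].copy()
uv=cv2.projectPoints(t.reshape(1,3),p["rvec"],p["tvec"],p["mtx"],None)[0].ravel(); print(t,uv)
u,w=np.round(uv).astype(int); im[w,u]=(255,0,255)
cv2.imwrite("pics/touch.png",cv2.resize(im[w-50:w+30,u-50:u+50],(700,560),interpolation=cv2.INTER_NEAREST))
E
```

```text
touch t 17.1 pos [ 0.4403 -0.055  -0.0243] w 0.0002 gf 16.0 F [-7.1  0.8 32.5]
-0.025000000000000005 31.963683418419897
[ 0.44012009 -0.05495907 -0.02201954] [258.24817317 230.43975496]
```

View pics/touch.png

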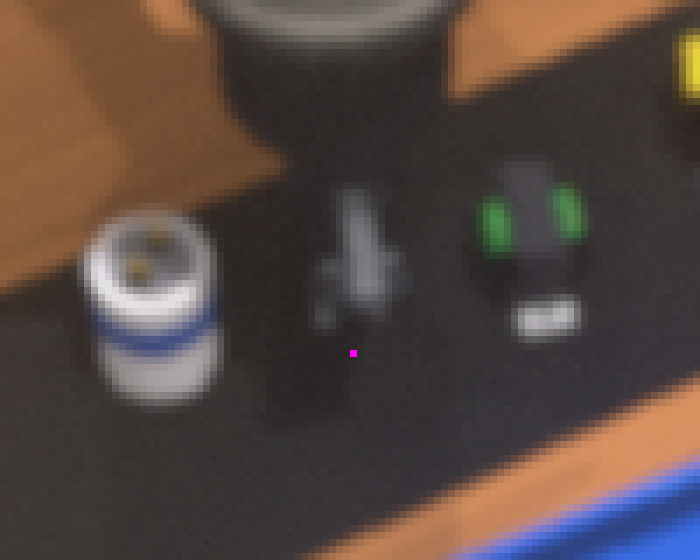

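```bash
python3 - <<'E'
from pp import *
import cv2
p=viewer.snapshot("scene")
pr=lambda t:cv2.projectPoints(np.array(t,float).reshape(1,3),p["rvec"],p["tvec"],p["mtx"],None)[0].ravel().round(1)
for t in([.4525,.0113,.1693],[.4401,-.055,-.022]):
    t=np.array(t);print(pr(t),"dz26",pr(t+[0,0,.0262]),"dx10",pr(t+[.01,0,.0262]),"dy10",pr(t+[0,.01,.0262]))
bot.move_straight([.44,-.055,.17],speed=.2)
# open fingers, closing axis along scene camera's horizontal, over the wood
R=ori(best([.75,-.05,.1],1.05)); bot.reach([.75,-.0,.17],R)
for w in(0,.06):
    eoat.set_gripper(w)
    p=viewer.snapshot("scene");t=readout.observe()["tool_pos"]+[0,0,.026]; uv=pr(t); print(w,t,uv)
    im=p["image"][:,:,::-1].copy();u,v=np.round(uv).astype(int); im[v,u]=(255,0,255)
    c=cv2.resize(im[v-35:v+25,u-40:u+40],(400,300),interpolation=cv2.INTER_NEAREST)
    o=c if w==0 else np.hstack([o,c])
cv2.imwrite("pics/tip2.png",o); print(readout.observe()["time_s"])
E
```

```text
[285.2 173.4] dz26 [285.3 165.4] dx10 [287.6 168.5] dy10 [289.4 163.8]
[258.2 230.4] dz26 [257.9 224.3] dx10 [259.8 227.3] dy10 [261.6 222.7]
0 [ 7.49814148e-01 -9.24147400e-05  1.96702342e-01] [358.7 272.9]
0.06 [ 7.50014324e-01 -7.80766682e-06  1.95986002e-01] [358.8 273.2]
20.7917
```

View pics/tip2.png

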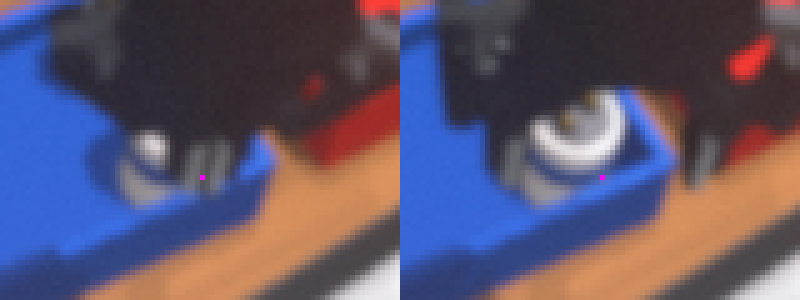

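```bash
sed -i 's/hi=.17/hi=.10/; s/^import numpy.*/&\nDZ=.026/; s/\[x,y,zg\],speed=.12/[x,y,zg-DZ],speed=.15/; s/\[x,y,zp+.012\],speed=.15/[x,y,zp-DZ+.012],speed=.18/; s/\[x,y,zp\],speed=.03/[x,y,zp-DZ],speed=.04/; s/speed=.15); return/speed=.2); return/; s/speed=.18)$/speed=.22)/' pp.py
python3 - <<'E'
from pp import *
s,a=pick(.453,.0115,-.32,.014,.060,50)
if s["gripper_width"]>.035:
    x,y=inbin("tra",0,-50e-3); ap=BINS["tra"][2]; ap=best([x,y,.1],ap)
    place(x,y,ap,.0155,.060); st("end")
E
```

```text
down t 23.3 pos [ 0.4534  0.0113 -0.0116] w 0.0598 gf 0.0 F [-0.2  0.3  0.4]
grip t 23.6 pos [ 0.4536  0.0118 -0.0111] w 0.0402 gf 48.7 F [-2.7 -0.6 14.5]
lift t 24.3 pos [0.4526 0.0121 0.0995] w 0.0397 gf 50.8 F [-0.5  0.3 -2.5]
low t 26.5 pos [ 0.6316  0.1854 -0.01  ] w 0.0397 gf 51.8 F [-1.3  0.9  6.8]
open t 26.8 pos [ 0.6312  0.185  -0.0106] w 0.0603 gf 0.0 F [ 0.4  0.9 -0.1]
end t 27.4 pos [0.6311 0.1852 0.1002] w 0.0599 gf 0.0 F [ 0.2  0.1 -0.1]
```

```bash
python3 - <<'E'
from pp import *
s,a=pick(.431,.107,-.45,.018,.066,60)
if s["gripper_width"]>.042:
    x,y=inbin("tra",0,5e-3); place(x,y,best([x,y,.1],BINS["tra"][2]),.0195,.066); st("end")
    s,a=pick(.464,.248,0,.020,.055,40)
    if .03<s["gripper_width"]:
        x,y=inbin("cap",0,0e-3); place(x,y,best([x,y,.1],BINS["cap"][2]),.0215,.052); st("end")
E
```

```text
down t 29.4 pos [ 0.4316  0.1068 -0.0077] w 0.0659 gf 0.0 F [-0.3 -0.2 -0.2]
grip t 29.7 pos [ 0.4315  0.1074 -0.0071] w 0.0468 gf 59.7 F [-1.6 -2.1 11.3]
lift t 30.4 pos [0.4305 0.1076 0.0996] w 0.0469 gf 61.9 F [ 0.2  0.3 -2.7]
low t 32.5 pos [ 0.6324  0.2403 -0.006 ] w 0.0472 gf 62.7 F [-1.7  0.6  6.8]
open t 32.8 pos [ 0.6321  0.24   -0.0065] w 0.0661 gf 0.0 F [-0.1 -0.  -0.6]
end t 33.5 pos [0.6319 0.2402 0.1003] w 0.066 gf 0.0 F [ 0.2  0.  -0.2]
down t 35.3 pos [ 0.4647  0.2479 -0.0055] w 0.055 gf 0.0 F [ 0.8 -0.   0.3]
grip t 35.6 pos [ 0.4646  0.2484 -0.005 ] w 0.0328 gf 39.0 F [-0.8 -0.9  7.8]
lift t 36.3 pos [0.4634 0.2483 0.0994] w 0.0331 gf 39.8 F [-0.7  0.3 -1.3]
low t 38.5 pos [ 0.6315  0.0083 -0.004 ] w 0.0329 gf 40.3 F [-1.6  1.   8. ]
open t 38.9 pos [ 0.631   0.008  -0.0046] w 0.0521 gf 0.0 F [-0.1 -0.2 -0.4]
end t 39.5 pos [0.631  0.0083 0.1002] w 0.0522 gf 0.0 F [ 0.1  1.3 -0.2]
```

```bash
python3 - <<'E'
from pp import *
import cv2
s,a=pick(.426,-.119,0,.022,.062,40)
if s["gripper_width"]>.035:
    x,y=inbin("cap",0,-52e-3); place(x,y,best([x,y,.1],BINS["cap"][2]),.0235,.060); st("end")
    s,a=pick(.469,-.237,.31,.006,.052,50)
    if .025<s["gripper_width"]:
        x,y=inbin("mot",0,-42e-3); place(x,y,best([x,y,.1],0),.0075,.05); st("end")
bot.reach([.45,.45,.2],ori(best([.45,.45,.2],0)))
for i,v in enumerate(("scene","top")):
    im=viewer.snapshot(v)["image"][:,:,::-1]
    cv2.imwrite(f"pics/end_{v}.png",cv2.resize(im[160:380,130:470] if i==0 else im[100:270,130:430],(800,500),interpolation=cv2.INTER_CUBIC))
E
```

```text
down t 41.5 pos [ 0.4265 -0.1192 -0.0037] w 0.0619 gf 0.0 F [0.1 0.9 0.1]
grip t 41.9 pos [ 0.4267 -0.1188 -0.0032] w 0.0391 gf 38.9 F [-2.3  0.7  9.8]
lift t 42.5 pos [ 0.426  -0.1183  0.0996] w 0.0391 gf 40.4 F [ 0.   0.2 -1.5]
low t 44.5 pos [ 0.6288 -0.0437 -0.0021] w 0.0388 gf 40.7 F [-1.   0.9  6.8]
open t 44.8 pos [ 0.6283 -0.0439 -0.0026] w 0.0597 gf 0.0 F [ 0.3 -0.2 -0.5]
end t 45.5 pos [ 0.6283 -0.0436  0.1003] w 0.0598 gf 0.0 F [-0.4 -0.6 -0.4]
down t 47.6 pos [ 0.4695 -0.2372 -0.0195] w 0.052 gf 0.0 F [-0.2  0.3  0.7]
grip t 48.0 pos [ 0.4697 -0.2371 -0.019 ] w 0.029 gf 48.7 F [-1.7  1.7 10.5]
lift t 48.7 pos [ 0.4688 -0.2364  0.0993] w 0.0292 gf 49.5 F [ 0.3  0.3 -1.5]
low t 50.6 pos [ 0.6175 -0.2659 -0.018 ] w 0.0294 gf 50.6 F [-1.1  2.2  7.8]
open t 50.9 pos [ 0.617  -0.266  -0.0186] w 0.0498 gf 0.0 F [-0.4  0.4 -0.2]
end t 51.6 pos [ 0.6169 -0.2656  0.0999] w 0.0502 gf 0.0 F [-0.3 -0.1 -0. ]
```

View pics/end_scene.png

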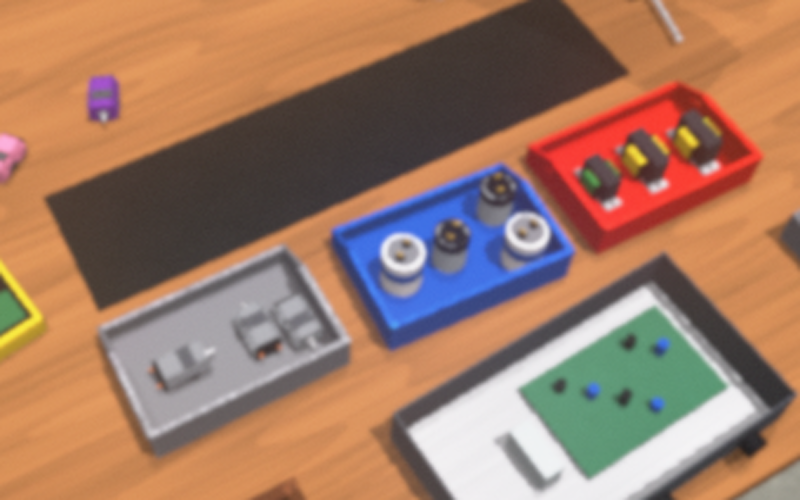

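View pics/end_top.png

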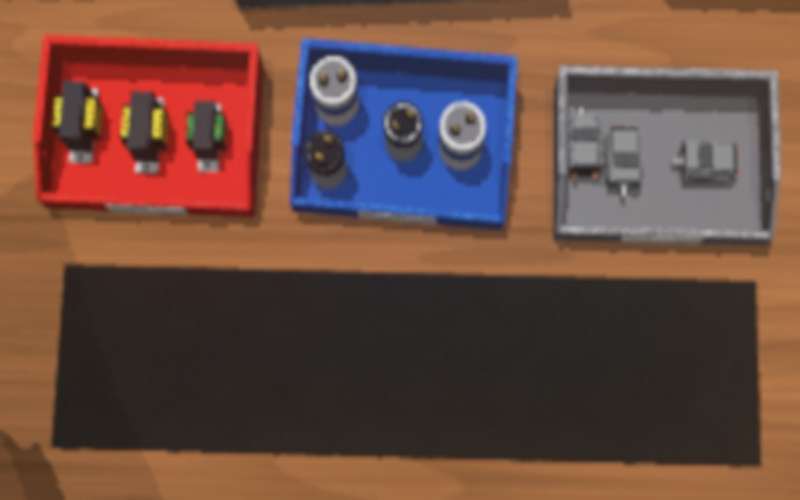

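The final pictures show the mat empty and every part standing upright in its own bin: the transformers in red at (145,130) and (206,130) of the top view, the capacitors in blue at (403,125) and (463,130), and the motor in grey at (708,160). Nothing is left to correct, so I'm handing the job in.

```bash
python3 -c "
from plant import order
print(order.job_done())"
```

```text
the job is handed in; nothing more can be done
None
```

All five parts are upright in the bins of their kind, the multimeter and screwdriver were never approached, and the job was handed in at about 53 s; one early grasp closed above the green transformer because the fingertips sit about 26 mm higher than reported, so I corrected for that before picking anything up.

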